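Tuck the cedar planks into the organizer bay

TASK

Pick up the three cedar planks, which stand together on edge on the shelf board, as one pile, and stow them side by side on edge in the scooped bay at the front of the open gray organizer: tilt one end in under the latch rail, push it against the sprung plate there, and let the other end down in front of the divider. All three must end fully down on the bay floor, standing on edge; lower them in rather than dropping them, and leave the jar, the bowl and the lint brush where they are.

Things in the scene. Friction and masses are not known exactly. Their poses are not given: they have to be found in the camera images.
- plank_a_mid (a point): Centre of one of three equal cedar planks, each 90 mm long, 10 mm thick, 40 mm high, 14 to 25 g, standing on its long edge. x along the 90 mm length, y across the 10 mm thickness, z up. They stand face to face in the order a, b, c (a on b's +y side, c on its -y side): a pile 30 mm thick, its ends uneven by up to 2 mm.
- plank_b_mid (a point): Centre of the middle plank of the pile; same size and axes as plank a.
- plank_c_mid (a point): Centre of the third plank of the pile; same size and axes as plank a.
- organizer: Fixed gray plastic organizer, 180 mm (x) by 240 mm (y), 51 mm high, floor 3 mm thick, outer walls 4 mm. Origin under its centre, x from its front (latch side, turned to the robot's right) to its back (hinge side). Bays behind the cross divider hold buttons, a tin and spools, all below 25 mm. Its clear lid lies open behind it, sloping down from the back rim to the board.
- bay (a point): Centre of the floor of the scooped bay for the planks, 3 mm above the board; axes as the organizer's. The bay is 104 mm long in x (-52 to +52 mm) and 34 mm wide in y. Its end at x = -52 is the organizer's front wall, its end at x = +52 a cross divider 26 mm high and 3 mm thick, heights measured from the bay floor. A sprung follower plate takes up the slack at the front end.
- rail (a point): Middle of the lower inner edge of the latch rail: the front wall's top, turned inwards as a ledge 21 mm deep and 4 mm thick along the whole front, at bay x = -31 mm. It overhangs the front end of the bay, underside 44 mm and top 48 mm above the bay floor, so the bay's mouth is only 83 mm long in x, from here to the cross divider. Axes as the organizer's.
- scoop (a point): Middle of the bottom of the scoop in the bay's +y side wall, at bay x = +5 mm, y = +18.5 mm; the -y side has the same. Side walls are 3 mm thick and 26 mm high above the bay floor, but cut down to 3 mm above it over 60 mm of x (bay x from -25 to +35 mm) to leave room for fingers; the bays beside the scoops are free for 70 mm.
- follower_face (a point): Centre of the back face of the follower plate: upright, 31 mm wide, 3 mm thick, from 0 to 38 mm above the bay floor, at bay x = -36 mm when nothing pushes it, so that only 88 mm lie between it and the cross divider. Springs let it slide 12 mm towards the front wall. It keeps the stowed planks pressed against the divider.
- follower (a joint): Slide of the follower plate: 0 m when free, growing as it is pushed towards the front wall, 0.012 m at its stop. It takes 1.5 N to start it and 4.5 N at the stop; the planks stowed hold it at about 0.002 m.
- jar: Amber glass jar with a black twist cap, 68 mm across, 95 mm high, origin at the centre of its underside. Leave alone. Jar and plank pile stand at two places on the robot's right, either way round.
- bowl: Green ceramic catchall bowl, 124 mm across, 42 mm high, origin at the centre of its underside. Leave alone.
- brush: Stainless steel lint brush lying flat, head 115 x 46 mm towards its +x and round handle towards its -x, 226 mm long in all, 22 mm high; origin under the neck, 8 mm inside the head. Leave alone.
There are look-alikes about, which are no part of the job. Leave any turquoise look-alike of the part that bears plank_b_mid alone.

How it is judged:
On the way:
1. all three planks are lifted clear of the board together (height (world z) of each of plank_a_mid, plank_b_mid, plank_c_mid above 0.065 m), for 0.2 s.
At the end, for the whole second after the job is handed in: Each plank is in the bay, at rest on its long edge: its centre -1 to 11 mm behind the bay's centre (7 mm when against the divider), within 14.5 mm of it sideways, 17 to 22.5 mm above the bay floor (20 mm when down), its length within 0.08 rad of the bay's, its height within 0.17 rad of upright (x of plank_a_mid in the frame of bay between -0.001 and 0.011 m and y of plank_a_mid in the frame of bay between -0.0145 and 0.0145 m and z of plank_a_mid in the frame of bay between 0.017 and 0.0225 m and angle between the x axis of each of plank_a_mid, plank_b_mid, plank_c_mid and the x axis of bay, either way round below 0.08 rad and angle between the z axis of each of plank_a_mid, plank_b_mid, plank_c_mid and the z axis of bay, either way round below 0.17 rad and linear speed of each of plank_a, plank_b, plank_c below 0.01 m/s and x of plank_b_mid in the frame of bay between -0.001 and 0.011 m and y of plank_b_mid in the frame of bay between -0.0145 and 0.0145 m and z of plank_b_mid in the frame of bay between 0.017 and 0.0225 m and x of plank_c_mid in the frame of bay between -0.001 and 0.011 m and y of plank_c_mid in the frame of bay between -0.0145 and 0.0145 m and z of plank_c_mid in the frame of bay between 0.017 and 0.0225 m); the robot touches nothing.
It fails at once if the jar is moved more than 20 mm (distance of jar from where it was at the start of the episode above 0.02 m).
It fails at once if the bowl is moved more than 20 mm (distance of bowl from where it was at the start of the episode above 0.02 m).
It fails at once if the brush is moved more than 20 mm (distance of brush from where it was at the start of the episode above 0.02 m).
It fails at once if planks are dropped: one moves faster than 0.6 m/s while the fingers touch none of them (contact force between the fingers and plank_a below 0.05 N and contact force between the fingers and plank_b below 0.05 N and contact force between the fingers and plank_c below 0.05 N and linear speed of any of plank_a, plank_b, plank_c above 0.6 m/s).
It also fails if it takes over 50 s, if anything falls off the work surface, if the arm or the gripper's body presses on something with over 40 N, if the wrist force passes 120 N, or if a joint passes its speed limit or range.

ROBOT

A 6-joint arm with a two-finger parallel gripper is mounted at the origin on the work surface. World frame = base frame: x ahead of the robot, y to its left, z up, the work surface at z = 0. Lengths are in m, angles in rad, forces in N, time in s.
With the tool pointing down it reaches from about 0.35 to 0.975 m from the base axis. Payload 4.9 kg.
Tool frame: the origin (TCP) lies at the very end of the fingers, on their centre line; the grasp point (between the pads) lies 19 mm behind it; x points along the fingers, y is the direction in which the jaws open and shut, and the axes are right-handed (so a half turn about x gives the same grasp; the last joint's range is limited). The gripper opens to 85 mm and grips with 20 to 120 N. Pads are 22 mm wide; open, the fingers measure 114 mm over their backs; the gripper's body (76 mm by 85 mm) begins 54 mm behind the grasp point. The pads swing forward as they close: fully open they stand 13 mm farther back than shut.
Start: joints at [1.061, 0.053, 1.613, -0, 1.476, -0.119], TCP at [0.238, 0.578, 0.231] pointing down, gripper open.
Joint ranges: [-3.01, 3.01], [-1.01, 2.22], [0.06, 2.58], [-1.02, 4.17], [0.09, 2.62], [-3.14, 3.14]. Speed limits (rad/s): [2.57, 2.57, 3.14, 3.14, 3.14, 3.14].

INTERFACE

Orientations are given as a unit quaternion [w, x, y, z].
In Python, from plant import manip gives the robot as it stands.
- The arm moves only by the tool play_rows, never from a script. Its argument "plan" is a list of rows, each a list of 5 numbers: the shift along the tool's x, y, z in mm, then the turn about the tool's x in rad, then the closure, from -1 (fully open) to 1 (shut). A call has 1 to 8 rows; each row is the pose to reach, as a shift and turn from the pose commanded when the call began, along the tool's axes at that moment; what a row does not reach only later rows make up. A row lasts 1/8 s, in which the tool goes at most 62.5 mm and 10.7 degrees, less where a joint would pass 70% of its speed; a pose out of reach is approached as far as the arm can. A call with a gripper value outside its range is refused whole. The fingers move at their own pace and stop on an object; the grip force is fixed at half the most. Time passes only in rows, so rows that repeat a pose let the fingers close. It gives the time, the measured TCP pose, the force and the opening at its end, in the units of the state.
- manip.state(): the state, without advancing time (a new reading comes with each control period).
- manip.grab_frame(name): name is "scene" or "top" or "wrist"; returns a dict with "img" (384x512x3 uint8, red, green, blue), "range_z" (384x512 float32, m along the optical axis (not along the pixel's ray), 0 where there is no reading), "fx", "fy", "cx", "cy" (pixels), "origin" and "rotation" of the camera in the world. Camera axes: x right, y up, looking along -z (the intrinsics and any distortion apply to the point x, -y, -z); pixel columns grow to the right and rows downward; lengths in m; the calibration is good to about 2 mm. A picture is of the moment at which its call begins.
- manip.job_done(): hands the job in, once; it reports no verdict.
The state is a dict: "time": time; "joint_pos": joint angles; "joint_vel": joint speeds; "joint_efforts": joint torques, N m; "tool_pos": TCP position; "tool_rot": TCP orientation; "contact_force": force on the tool from outside, world axes, zero at the start; "ft_torque": the same for the moment, N m; "gripper_width": opening from 0.0 (shut) to 1.0 (fully open).
Only numpy, scipy, OpenCV 4.12 (cv2) and the standard library are available. Lean on these libraries where they do the work, as an engineer would, in place of code of your own. Each camera call takes 0.05 s, during which the arm holds its last target. There are 200 camera calls.

## Working session

There is one attempt and no reset: what is moved stays moved. The work goes in short steps, Python scripts to look and compute and a tool call to move; the robot and the scene stay as the last step left them, time stands still between calls to the robot, and variables do not carry over. Pictures are saved under pics/ and viewed, about 8 in all and at most 12, crops included, and the job is handed in when it is done.

Besides the shell and the picture viewer there is one more tool, called after "Request:" by a JSON object that holds its "fn" and its "kwargs", one argument or row to a line. play_rows: Moves the arm, as the interface text tells. Its arguments: {"type":"object","properties":{"plan":{"type":"array"}},"required":["plan"]}

```bash
mkdir -p pics; ls
python3 - <<'E'
from plant import manip
import cv2,numpy as np
s=manip.state();print({k:np.round(v,3) for k,v in s.items()})
ims=[]
for n in("scene","top"):
    f=manip.grab_frame(n);np.savez(f"pics/{n}0.npz",**f)
    print(n,f["fx"],f["fy"],f["cx"],f["cy"],np.round(f["origin"],3),np.round(f["rotation"],3).tolist(),[k for k in f])
    cv2.imwrite(f"pics/{n}0.png",f["img"][:,:,::-1])
E
```

```text
pics
{'time': np.float64(0.0), 'joint_pos': array([ 1.061,  0.053,  1.614, -0.   ,  1.476, -0.119]), 'joint_vel': array([ 0.001, -0.001, -0.001,  0.   , -0.   ,  0.001]), 'joint_efforts': array([ 1.0000e-03, -3.9369e+01, -3.7017e+01, -0.0000e+00,  7.0000e-03,
       -0.0000e+00]), 'tool_pos': array([0.238, 0.577, 0.23 ]), 'tool_rot': array([ 0.693,  0.137,  0.694, -0.138]), 'contact_force': array([ 0.234, -0.553,  0.622]), 'ft_torque': array([ 0.016, -0.001, -0.073]), 'gripper_width': np.float64(1.001)}
scene 469.324722739369 469.324722739369 250.87055692056578 196.44950429161892 [ 0.928 -0.744  1.076] [0.914, 0.326, 0.089, 0.225] ['img', 'range_z', 'fx', 'fy', 'cx', 'cy', 'origin', 'rotation']
top 385.5527660347218 385.5527660347218 257.36221174861913 187.98895228826098 [0.442 0.005 0.923] [0.711, 0.032, -0.027, -0.702] ['img', 'range_z', 'fx', 'fy', 'cx', 'cy', 'origin', 'rotation']
```

View pics/scene0.png

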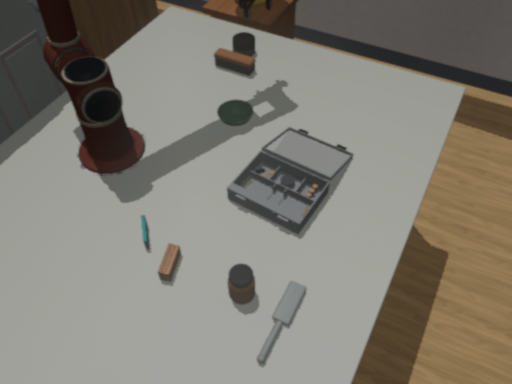

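View pics/top0.png

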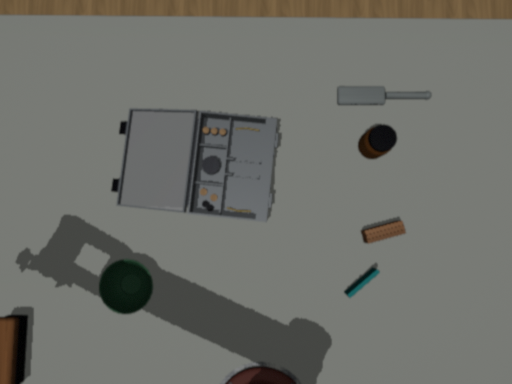

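The scene view shows the cedar pile at (170,262), the turquoise look-alike at (145,230), the jar at (241,284), and the brush at (285,315). The organizer is at (282,190). In the top view the pile is at (384,231) and the organizer at (235,165), with its rail on the right side at x≈270.

```bash
cat > h.py <<'E'
import numpy as np,cv2
from scipy.spatial.transform import Rotation as R
def rot(q): return R.from_quat(np.roll(q,-1)).as_matrix()
def cloud(f):
    v,u=np.mgrid[:384,:512]; z=f["range_z"]
    p=np.stack([(u-f["cx"])/f["fx"]*z,-(v-f["cy"])/f["fy"]*z,-z],-1)
    return p@rot(f["rotation"]).T+f["origin"]
def plane(f,uv,h):
    uv=np.atleast_2d(uv).astype(float)
    d=np.c_[(uv[:,0]-f["cx"])/f["fx"],-(uv[:,1]-f["cy"])/f["fy"],-np.ones(len(uv))]@rot(f["rotation"]).T
    return f["origin"]+d*((h-f["origin"][2])/d[:,2])[:,None]
def pix(f,p):
    c=(np.atleast_2d(p)-f["origin"])@rot(f["rotation"])
    return np.c_[f["cx"]-f["fx"]*c[:,0]/c[:,2],f["cy"]+f["fy"]*c[:,1]/c[:,2]]
E
python3 - <<'E'
from h import *
f=dict(np.load("pics/top0.npz"));P=cloud(f)
print("board z",np.median(P[300:340,400:480,2]),P[300:340,400:480,2].std())
h=cv2.cvtColor(f["img"],cv2.COLOR_RGB2HSV)
m=((h[...,0]<22)&(h[...,1]>90)&(h[...,2]>60)).astype(np.uint8)
m[:, :340]=0;m[:200]=0
ys,xs=np.nonzero(m);print(len(xs),xs.min(),xs.max(),ys.min(),ys.max())
z=P[...,2];print("z pile",np.percentile(z[m>0],[5,50,95]))
r=cv2.minAreaRect((P[(m>0)&(z>.033)][:,:2]*1000).astype(np.float32));print("pile",r)
o=(z>.044)&(z<.062);o[:, :185]=0;o[:,300:]=0;o[:90]=0;o[230:]=0
r=cv2.minAreaRect((P[o][:,:2]*1000).astype(np.float32));print("org",r,cv2.boxPoints(r))
rgb=f["img"][95:230,180:300,::-1];a=cv2.resize(rgb,None,fx=4,fy=4,interpolation=cv2.INTER_CUBIC)
b=cv2.resize(f["img"][200:310,335:415,::-1],None,fx=4,fy=4,interpolation=cv2.INTER_CUBIC)
c=np.zeros((540,800,3),np.uint8);c[:,:480]=a;c[:440,480:800]=b
cv2.imwrite("pics/c1.png",np.clip(c*1.7,0,255).astype(np.uint8))
E
```

```text
board z 0.0005017324358456698 0.046105848291541456
509 364 404 221 242
z pile [0.03777261 0.04055931 0.0432618 ]
pile ((419.4953308105469, -158.81202697753906), (47.8289680480957, 327.3108215332031), 0.46463391184806824)
org ((569.0676879882812, 83.03857421875), (220.5447235107422, 240.49615478515625), 84.92233276367188) [[439.53174  -16.158356]
 [679.0841   -37.443726]
 [698.60364  182.2355  ]
 [459.05127  203.52087 ]]
```

View pics/c1.png

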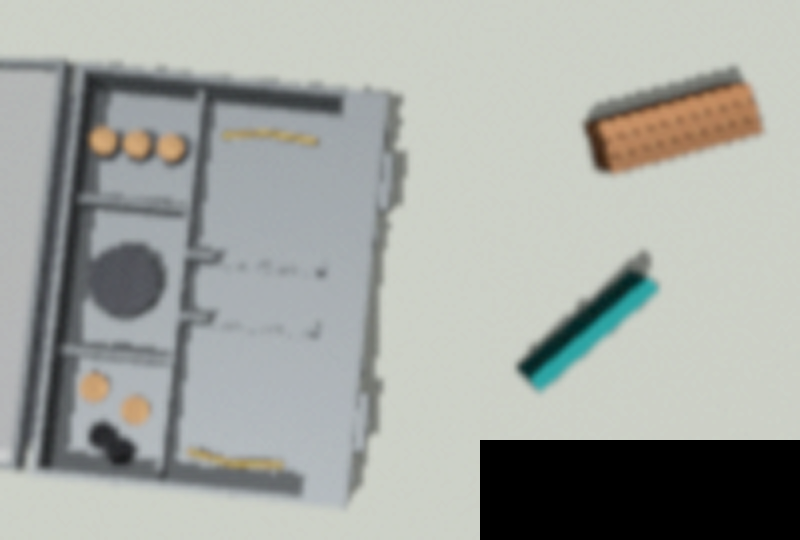

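The crop shows the bay between wall stubs at crop (215,255) and (210,318), with the rail overhang on the right. The pile lies at crop (675,128), and the turquoise plank is well away from it.

Run:
```python
from h import *
f=dict(np.load("pics/top0.npz"));P=cloud(f)
h=cv2.cvtColor(f["img"],cv2.COLOR_RGB2HSV)
m=((h[...,0]<22)&(h[...,1]>90)&(h[...,2]>60)).astype(np.uint8)
m[:, :340]=0;m[:200]=0
ys,xs=np.nonzero(m)
uv=np.c_[xs,ys]; 
for H in(.04,):
    q=plane(f,uv,H)[:,:2]*1000
    print("pile",cv2.minAreaRect(q.astype(np.float32)))
    c=q-q.mean(0);w,v=np.linalg.eigh(np.cov(c.T));print(q.mean(0),np.degrees(np.arctan2(v[1,1],v[0,1])),np.sqrt(w*12))
x=lambda u,v,H:plane(f,[[180+u/4-.375,95+v/4-.375]],H)[0]*1000
print("wall stub ends",x(217,255,.029),x(211,319,.029)); print("front rim corners",x(398,97,.051),x(348,505,.051))
print("divider ends",x(206,95,.029),x(165,470,.029))
print("rail edge ends",x(341,103,.05),x(302,485,.05))
s=__import__("plant").manip.state();print(np.round(rot(s["tool_rot"]),3))
```

```text
pile ((421.3384704589844, -276.9891357421875), (29.31479263305664, 89.28731536865234), 15.858588218688965)
[ 421.29546345 -276.94776258] 105.8496701077706 [29.27354593 88.99507646]
wall stub ends [585.95835129  68.30767682  29.        ] [548.18211997  71.13438955  29.        ]
front rim corners [675.53998755 -35.88838507  51.        ] [441.04142044  -9.63909332  51.        ]
divider ends [681.38989693  76.52761101  29.        ] [459.8482082   96.17920157  29.        ]
rail edge ends [671.92307058  -3.11335177  50.        ] [451.95988425  16.44019926  50.        ]
[[-0.001  0.381  0.925]
 [-0.002  0.925 -0.381]
 [-1.    -0.002 -0.   ]]
```

Request:
{"fn": "play_rows", "kwargs": {
  "plan": [
    [0, -349, 406, 0.903, -1],
    [0, -349, 406, 0.903, -1],
    [0, -349, 406, 0.903, -1],
    [0, -349, 406, 0.903, -1],
    [0, -349, 406, 0.903, -1],
    [0, -349, 406, 0.903, -1],
    [0, -349, 406, 0.903, -1],
    [0, -349, 406, 0.903, -1]
  ]
}}

```text
time: 1.1
tool_pos: [0.4648, 0.1301, 0.231]
tool_rot: [0.564, 0.426, 0.564, -0.426]
contact_force: [0.5, 0.3, 0.7]
gripper_width: 0.996
```

```bash
cat >> h.py <<'E'
def go(*targets):
    from plant import manip
    s=manip.state();M=rot(s["tool_rot"]);yaw=np.degrees(np.arctan2(M[1,1],M[0,1]))
    print("t",round(float(s["time"]),2),"tool",np.round(s["tool_pos"]*1000,1),"yaw",round(yaw,2),"w",round(float(s["gripper_width"]),3),"F",np.round(s["contact_force"],1),"tilt",np.round(M[:,0],3))
    for x,y,z,a in targets:
        print(" ->",np.round(M.T@(np.array([x,y,z])-s["tool_pos"]*1000),1),"turn",round(np.radians(yaw-a),4))
E
python3 -c "
from h import *
go((421.3,-277,150,15.85))"
```

```text
t 1.1 tool [464.8 130.1 231. ] yaw 15.87 w 0.996 F [0.5 0.3 0.7] tilt [ 0.  0. -1.]
 -> [  81.  -153.2  379.7] turn 0.0004
```

Request:
{"fn": "play_rows", "kwargs": {
  "plan": [
    [81, -153, 380, 0, -1],
    [81, -153, 380, 0, -1],
    [81, -153, 380, 0, -1],
    [81, -153, 380, 0, -1],
    [81, -153, 380, 0, -1],
    [81, -153, 380, 0, -1],
    [81, -153, 380, 0, -1],
    [81, -153, 380, 0, -1]
  ]
}}

```text
time: 2.1
tool_pos: [0.42, -0.277, 0.149]
tool_rot: [0.562, 0.427, 0.564, -0.427]
contact_force: [0.5, 1.4, 0.9]
gripper_width: 1.002
```

Run:
```python
from h import *
from plant import manip
f=manip.grab_frame("wrist");np.savez("pics/w1.npz",**f);cv2.imwrite("pics/w1.png",f["img"][:,:,::-1])
h=cv2.cvtColor(f["img"],cv2.COLOR_RGB2HSV)
m=((h[...,0]<22)&(h[...,1]>90)&(h[...,2]>60)).astype(np.uint8)
ys,xs=np.nonzero(m);q=plane(f,np.c_[xs,ys],.04)[:,:2]*1000
print(len(xs),cv2.minAreaRect(q.astype(np.float32)),f["origin"])
go((421.3,-277,150,15.85))
```

```text
6715 ((530.2117919921875, -265.0875244140625), (265.9955749511719, 92.58635711669922), 5.740864276885986) [ 0.40214681 -0.21312524  0.29112043]
t 2.15 tool [ 420.5 -275.7  149.4] yaw 15.73 w 1.004 F [ 0.9 -0.2  0.1] tilt [-0.001  0.002 -1.   ]
 -> [-0.6  0.4  1.5] turn -0.0021
```

View pics/w1.png

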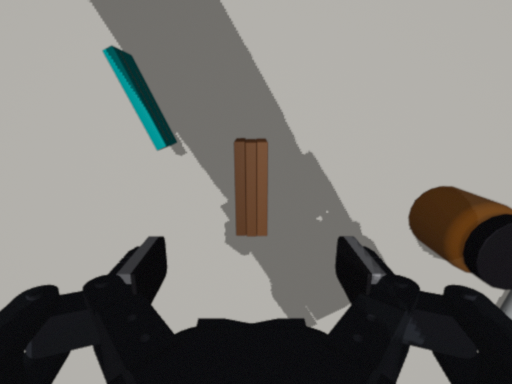

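The wrist view shows the three planks at (251,187), between the fingers at columns 150 and 360. The jar is clear at right, and the turquoise plank is clear at upper left.

Run:
```python
from h import *
f=dict(np.load("pics/w1.npz"))
h=cv2.cvtColor(f["img"],cv2.COLOR_RGB2HSV)
m=((h[...,0]<22)&(h[...,1]>90)&(h[...,2]>60)).astype(np.uint8);m[:,:200]=0;m[:,300:]=0;m[250:]=0
ys,xs=np.nonzero(m);print(xs.min(),xs.max(),ys.min(),ys.max())
q=plane(f,np.c_[xs,ys],.04)[:,:2]*1000
r=cv2.minAreaRect(q.astype(np.float32));print(r)
go((*r[0],4,15.85))
```

```text
234 267 139 235
((419.7049255371094, -276.60955810546875), (29.14919662475586, 90.77263641357422), 16.141036987304688)
t 2.15 tool [ 420.5 -275.7  149.4] yaw 15.73 w 1.004 F [ 0.9 -0.2  0.1] tilt [-0.001  0.002 -1.   ]
 -> [145.4  -0.9   1. ] turn -0.0021
```

Request:
{"fn": "play_rows", "kwargs": {
  "plan": [
    [60, -1, 1, -0.005, -1],
    [110, -1, 1, -0.005, -1],
    [135, -1, 1, -0.005, -1],
    [145, -1, 1, -0.005, -1],
    [145, -1, 1, -0.005, -1],
    [145, -1, 1, -0.005, 0],
    [145, -1, 1, -0.005, 1],
    [145, -1, 1, -0.005, 1]
  ]
}}

```text
time: 3.15
tool_pos: [0.421, -0.277, 0.0062]
tool_rot: [0.566, 0.425, 0.565, -0.425]
contact_force: [-1.2, -1.1, 1.3]
gripper_width: 0.372
```

Request:
{"fn": "play_rows", "kwargs": {
  "plan": [
    [0, 0, 0, 0, 1],
    [0, 0, 0, 0, 1],
    [0, 0, 0, 0, 1],
    [0, 0, 0, 0, 1]
  ]
}}

```text
time: 3.65
tool_pos: [0.4212, -0.2772, 0.0063]
tool_rot: [0.566, 0.425, 0.565, -0.425]
contact_force: [-0.9, -0.2, 5.7]
gripper_width: 0.338
```

Request:
{"fn": "play_rows", "kwargs": {
  "plan": [
    [-20, 0, 0, 0, 1],
    [-60, 0, 0, 0, 1],
    [-110, 0, 0, 0, 1],
    [-124, 0, 0, 0, 1],
    [-124, 0, 0, 0, 1],
    [-124, 0, 0, 0, 1]
  ]
}}

```text
time: 4.4
tool_pos: [0.4194, -0.2755, 0.1268]
tool_rot: [0.564, 0.425, 0.567, -0.425]
contact_force: [-0.8, 0.6, -0.8]
gripper_width: 0.342
```

Run:
```python
from h import *
go((565.6,52.7,130,-5.1))
```

```text
t 4.4 tool [ 419.4 -275.5  126.8] yaw 16.15 w 0.342 F [-0.8  0.6 -0.8] tilt [-0.003  0.003 -1.   ]
 -> [  -2.7  231.8 -274.6] turn 0.371
```

Request:
{"fn": "play_rows", "kwargs": {
  "plan": [
    [-3, 232, -275, 0.371, 1],
    [-3, 232, -275, 0.371, 1],
    [-3, 232, -275, 0.371, 1],
    [-3, 232, -275, 0.371, 1],
    [-3, 232, -275, 0.371, 1],
    [-3, 232, -275, 0.371, 1],
    [-3, 232, -275, 0.371, 1],
    [-3, 232, -275, 0.371, 1]
  ]
}}

```text
time: 5.4
tool_pos: [0.5655, 0.0522, 0.13]
tool_rot: [-0.477, -0.52, -0.478, 0.523]
contact_force: [0.4, -0.3, 0.6]
gripper_width: 0.339
```

Run:
```python
from h import *
from plant import manip
f=manip.grab_frame("wrist");np.savez("pics/w2.npz",**f);t=manip.grab_frame("top");np.savez("pics/t2.npz",**t)
cv2.imwrite("pics/w2.png",cv2.resize(f["img"][:,:,::-1],(800,600)))
print(f["origin"],f["rotation"]);go((565.6,52.7,130,-5.1))
```

```text
[0.57204505 0.1185728  0.27196406] [ 0.9899761  -0.1341381   0.00788272 -0.04349891]
t 5.5 tool [565.9  51.1 130.9] yaw -5.19 w 0.339 F [-0.9  0.   0.2] tilt [-0.002 -0.    -1.   ]
 -> [ 0.9 -0.4 -1.6] turn -0.0015
```

View pics/w2.png

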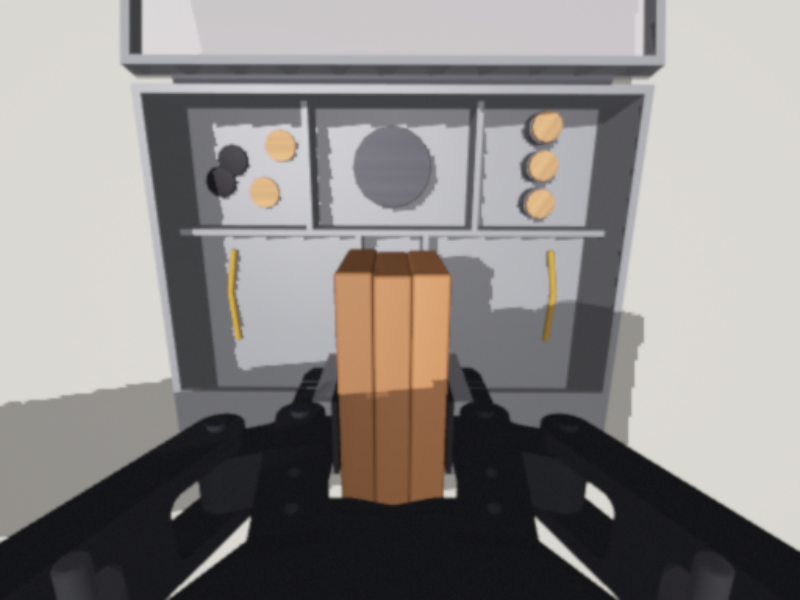

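The wrist view shows the held pile at columns 336–449. The bay wall stubs are at columns 362 and 427 just in front of the divider line (row 233), and the rail edge is at row 390.

Run:
```python
from h import *
f=dict(np.load("pics/w2.npz"));k=512/800
g=cv2.cvtColor(f["img"],cv2.COLOR_RGB2GRAY)
for r in(152,154,156): print(r,g[r,224:282].tolist())
for c in(140,220,250,300,350): print("div col",c,g[142:156,c].tolist())
for c in(140,180,330,360): print("rail",c,g[240:262,c].tolist())
def p(n,pts,H): 
    q=plane(f,np.array(pts)*k,H)*1000;print(n,np.round(q[:,:2],1).tolist());return q
p("stubs",[(362,241),(427,241)],29);a=p("div",[(181,232),(604,233)],29);b=p("rail top edge",[(175,390),(609,390)],51)
for q in(a,b): d=q[0]-q[1];print("ang",np.degrees(np.arctan2(d[1],d[0])),np.hypot(*d[:2]),q.mean(0))
p("pile rear top",[(337,273),(449,273)],165);p("pile front top",[(341,497),(443,497)],165);p("pile rear bot",[(350,251),(437,251)],125)
```

```text
152 [156, 157, 161, 179, 193, 194, 178, 127, 89, 112, 124, 125, 126, 127, 126, 126, 127, 129, 131, 136, 139, 144, 147, 152, 156, 159, 159, 158, 159, 159, 159, 166, 174, 177, 182, 184, 188, 188, 159, 134, 131, 131, 132, 134, 122, 105, 144, 180, 191, 186, 156, 131, 127, 126, 126, 131, 161, 174]
154 [195, 196, 195, 196, 196, 195, 178, 127, 93, 114, 124, 125, 125, 125, 126, 125, 132, 175, 191, 192, 192, 192, 193, 194, 194, 194, 194, 194, 194, 194, 194, 194, 193, 193, 193, 193, 193, 193, 191, 189, 189, 189, 189, 187, 165, 126, 149, 182, 191, 184, 153, 127, 125, 125, 123, 133, 174, 189]
156 [195, 195, 195, 195, 196, 194, 181, 131, 91, 113, 123, 125, 124, 124, 125, 125, 134, 168, 189, 194, 195, 194, 194, 194, 194, 194, 194, 194, 194, 193, 193, 193, 193, 193, 193, 192, 193, 192, 193, 192, 192, 192, 192, 190, 165, 125, 153, 183, 190, 181, 151, 127, 125, 125, 125, 133, 174, 189]
div col 140 [115, 107, 88, 90, 129, 176, 191, 186, 164, 123, 115, 116, 115, 115]
div col 220 [198, 186, 141, 95, 116, 166, 194, 194, 179, 139, 137, 168, 193, 196]
div col 250 [196, 185, 145, 96, 108, 158, 193, 194, 182
[... 440 characters left out ...]
4, 114, 114, 114, 113, 107, 88, 73, 77, 96, 111, 114, 113, 113, 113, 113, 113, 113, 112, 112]
rail 360 [113, 113, 113, 112, 113, 113, 112, 108, 92, 73, 76, 93, 111, 113, 112, 112, 111, 112, 111, 112, 112, 112]
stubs [[2966.2, 3863.9], [-1235.9, 4233.9]]
div [[14568.1, 2257.9], [-12634.0, 4719.4]]
rail top edge [[30301.8, 23364.1], [-24128.9, 28076.4]]
ang -5.170613405681032 27313.217808488516 [  967.02104971  3488.66974279 29000.        ]
ang -4.948027553152156 54634.344792473385 [ 3086.4487592  25720.26964522 51000.        ]
pile rear top [[25047.6, 32848.8], [-17287.2, 36563.6]]
pile front top [[35475.7, 132883.9], [-9230.2, 136698.6]]
pile rear bot [[14659.0, 18902.6], [-9908.6, 21063.4]]
```

Run:
```python
from h import *
f=dict(np.load("pics/w2.npz"));k=512/800
print(f["fx"],f["cx"],f["cy"]);ya=np.radians(84.9);ex=np.array([np.cos(ya),np.sin(ya)]);ey=np.array([-ex[1],ex[0]])
def p(n,pts,H): 
    q=plane(f,np.array(pts),H/1000)[:,:2]*1000;print(n,np.round(q,1).tolist(),"bay guess",np.round((q-[564,34.8])@np.c_[ex,ey],1).tolist());return q
for H in(29,3): p(f"stub edges z{H}",[(u,155) for u in(231,232.5,240.5,268.5,270,274,279.5)],H)
a=p("div top",[(140,148.5),(350,149)],29)
b=p("rail edge",[(140,248.5),(360,249.5)],51)
for q in(a,b): d=q[0]-q[1];print("ang",np.degrees(np.arctan2(d[1],d[0])))
p("div ends",[(181*k,148.5),(604*k,149)],29)
p("rim outer back",[(134*k,87*k),(654*k,87*k)],51)
p("pile rear top",[(337*k,273*k),(449*k,273*k)],165);p("pile front top",[(341*k,497*k),(443*k,497*k)],165);p("pile rear bot",[(350*k,251*k),(437*k,251*k)],125)
s=f["img"][130:200,210:300,::-1];cv2.imwrite("pics/c2.png",cv2.resize(s,None,fx=8,fy=8,interpolation=cv2.INTER_CUBIC))
```

```text
283.4178743529965 250.817946926303 192.21533195838418
stub edges z29 [[551.1, 86.3], [552.4, 86.2], [559.3, 85.6], [583.2, 83.5], [584.5, 83.4], [587.9, 83.1], [592.6, 82.6]] bay guess [[50.2, 17.4], [50.2, 16.1], [50.2, 9.2], [50.2, -14.8], [50.2, -16.1], [50.2, -19.5], [50.2, -24.2]]
stub edges z3 [[548.9, 82.8], [550.3, 82.7], [557.9, 82.1], [584.4, 79.7], [585.8, 79.6], [589.6, 79.3], [594.8, 78.8]] bay guess [[46.5, 19.3], [46.5, 17.9], [46.5, 10.3], [46.6, -16.3], [46.6, -17.8], [46.6, -21.5], [46.6, -26.8]]
div top [[474.3, 98.6], [652.7, 82.5]] bay guess [[55.6, 95.0], [55.4, -84.2]]
rail edge [[466.7, 16.3], [654.3, -0.9]] bay guess [[-27.1, 95.2], [-27.6, -93.1]]
ang 174.82840029275428
ang 174.7653806491343
div ends [[453.7, 100.5], [683.7, 79.8]] bay guess [[55.6, 115.7], [55.4, -115.3]]
rim outer back [[457.1, 169.1], [693.7, 147.9]] bay guess [[124.2, 118.4], [124.2, -119.2]]
pile rear top [[556.2, 97.3], [583.6, 94.9]] bay guess [[61.6, 13.4], [61.6, -14.2]]
pile front top [[549.4, 32.4], [578.4, 29.9]] bay guess [[-3.7, 14.3], [-3.6, -14.8]]
pile rear bot [[555.4, 96.4], [584.4, 93.9]] bay guess [[60.6, 14.0], [60.7, -15.1]]
```

View pics/c2.png

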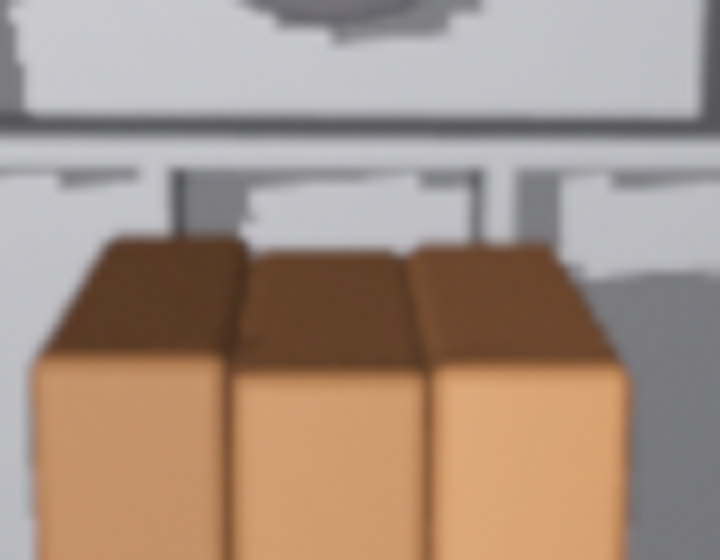

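The crop shows the bay's inner wall edges at columns 231.5 and 270.5 of the source image. The pile is centred on the bay to within about 0.6 mm, and its ends are uneven by about 1 mm.

Request:
{"fn": "play_rows", "kwargs": {
  "plan": [
    [0, -0.6, -5, 0, 1],
    [40, -0.6, -5, 0, 1],
    [75, -0.6, -5, 0, 1],
    [88, -0.6, -5, 0, 1],
    [90, -0.6, -5, 0, 1],
    [90, -0.6, -5, 0, 1]
  ]
}}

```text
time: 6.25
tool_pos: [0.5679, 0.057, 0.0438]
tool_rot: [0.478, 0.522, 0.477, -0.521]
contact_force: [-0.4, 0.1, -1.4]
gripper_width: 0.346
```

Request:
{"fn": "play_rows", "kwargs": {
  "plan": [
    [2, 0, 0, 0, 1],
    [3, 0, 0, 0, 1],
    [4, 0, 0, 0, 1],
    [5, 0, 0, 0, 1],
    [6, 0, 0, 0, 1],
    [7, 0, 0, 0, 1],
    [7, 0, 0, 0, 1]
  ]
}}

```text
time: 7.12
tool_pos: [0.5668, 0.0572, 0.0353]
tool_rot: [0.477, 0.522, 0.477, -0.522]
contact_force: [-1.0, -0.3, -0.9]
gripper_width: 0.343
```

Request:
{"fn": "play_rows", "kwargs": {
  "plan": [
    [1, 0, 0, 0, 1],
    [2, 0, 0, 0, 1],
    [3, 0, 0, 0, 1],
    [4, 0, 0, 0, 1],
    [4, 0, 0, 0, 1]
  ]
}}

```text
time: 7.75
tool_pos: [0.567, 0.0571, 0.0349]
tool_rot: [-0.477, -0.521, -0.478, 0.522]
contact_force: [-10.8, -2.2, 20.1]
gripper_width: 0.34
```

Request:
{"fn": "play_rows", "kwargs": {
  "plan": [
    [1, 0, 0, 0, 1],
    [2, 0, 0, 0, 1],
    [3, 0, 0, 0, 1],
    [3, 0, 0, 0, 1]
  ]
}}

```text
time: 8.25
tool_pos: [0.5699, 0.0569, 0.0345]
tool_rot: [0.479, 0.523, 0.476, -0.52]
contact_force: [-10.1, -3.0, 26.0]
gripper_width: 0.341
```

Run:
```python
from h import *
from plant import manip
go()
f=manip.grab_frame("wrist");t=manip.grab_frame("scene");np.savez("pics/w3.npz",**f)
a=f["img"][:,:,::-1];c=pix(t,[.565,.04,.06])[0].astype(int);print(c)
b=cv2.resize(t["img"][c[1]-48:c[1]+48,c[0]-36:c[0]+36,::-1],(288,384),interpolation=cv2.INTER_CUBIC)
cv2.imwrite("pics/w3.png",np.hstack([a,b]));go()
```

```text
t 8.25 tool [569.9  56.9  34.5] yaw -5.05 w 0.341 F [-10.1  -3.   26. ] tilt [ 0.005 -0.001 -1.   ]
[272 189]
t 8.35 tool [569.9  56.9  34.4] yaw -5.05 w 0.343 F [-9.8 -2.6 26.6] tilt [ 0.005 -0.001 -1.   ]
```

View pics/w3.png

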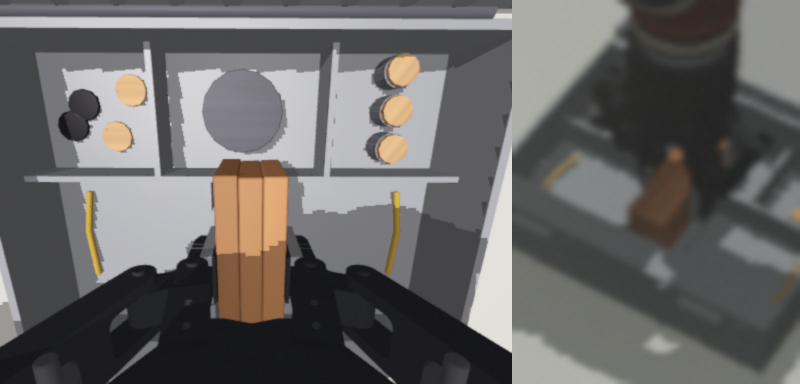

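```bash
cat >> h.py <<'E'
def tilt(f,cen=(565,40)):
    """fit plane to wood-coloured upward points in the wrist view; report pitch along bay x and roll"""
    P=cloud(f)*1000;h=cv2.cvtColor(f["img"],cv2.COLOR_RGB2HSV)
    m=(h[...,0]<22)&(h[...,1]>80)&(h[...,2]>50)&(f["range_z"]>0)&(np.hypot(P[...,0]-cen[0],P[...,1]-cen[1])<75)
    m=cv2.erode(m.astype(np.uint8),np.ones((3,3)))>0
    q=P[m];ya=np.radians(84.85);e=np.c_[[np.cos(ya),np.sin(ya)],[-np.sin(ya),np.cos(ya)]]
    b=np.c_[(q[:,:2]-[564.2,37.3])@e,q[:,2]];k=np.ones(len(b),bool);
    for i in range(6):
        A=np.c_[b[:,:2],np.ones(len(b))];c=np.linalg.lstsq(A[k],b[k,2],rcond=None)[0];r=b[:,2]-A@c;k=abs(r)<max(3,1.5*abs(r[k]).std())
        if i<2:k&=r>-3
    b=b[k];print("n",k.sum(),"pitch",np.degrees(np.arctan(c[0])).round(2),"roll",np.degrees(np.arctan(c[1])).round(2),"bay x",b[:,0].min().round(1),b[:,0].max().round(1),"y",np.percentile(b[:,1],[1,99]).round(1),"z",np.round([c[2]+c[0]*b[:,0].min(),c[2]+c[0]*b[:,0].max()],1),"rms",r[k].std().round(2))
E
python3 - <<'E'
from h import *
tilt(dict(np.load("pics/w2.npz")));tilt(dict(np.load("pics/w3.npz")))
E
```

```text
n 9524 pitch -0.04 roll 0.2 bay x -10.0 59.1 y [-14.3  13.8] z [163.1 163. ] rms 0.61
n 9639 pitch 1.0 roll -0.21 bay x -5.5 63.9 y [-17.8  10.4] z [67.2 68.4] rms 0.6
```

The wrist view shows the rear of the pile resting on the divider. At 26 N it has tilted only 1°, so the grip is holding it, and pressing pushes the arm outward by about 3 mm. I'll press a bit more with lateral compensation.

Request:
{"fn": "play_rows", "kwargs": {
  "plan": [
    [1, -1, 0, 0, 1],
    [2, -2, 0, 0, 1],
    [3, -3, 0, 0, 1],
    [4, -4, 0, 0, 1],
    [5, -4, 0, 0, 1],
    [5, -4, 0, 0, 1]
  ]
}}

```text
time: 9.1
tool_pos: [0.5709, 0.0568, 0.0333]
tool_rot: [0.481, 0.526, 0.473, -0.518]
contact_force: [-5.2, -2.9, 33.3]
gripper_width: 0.342
```

Run:
```python
from h import *
from plant import manip
go();tilt(manip.grab_frame("wrist"))
```

```text
t 9.1 tool [570.9  56.8  33.3] yaw -5.1 w 0.342 F [-5.2 -2.9 33.3] tilt [ 0.016 -0.001 -1.   ]
n 9461 pitch 2.42 roll -0.98 bay x -5.7 63.6 y [-18.5   9.7] z [65.7 68.6] rms 0.61
```

Request:
{"fn": "play_rows", "kwargs": {
  "plan": [
    [-3, 0, 0, 0, 1],
    [-6, 0, 0, 0, 1],
    [-6, 0, 0, 0, 0.6],
    [-6, 0, 0, 0, 0.5],
    [-6, 0, 0, 0, 0.45],
    [-6, 0, 0, 0, 0.45]
  ]
}}

```text
time: 9.9
tool_pos: [0.5672, 0.0573, 0.0335]
tool_rot: [0.479, 0.524, 0.475, -0.519]
contact_force: [2.8, -1.3, 11.7]
gripper_width: 0.343
```

Run:
```python
from h import *
from plant import manip
go();tilt(manip.grab_frame("wrist"))
```

```text
t 9.9 tool [567.2  57.3  33.5] yaw -5.14 w 0.343 F [ 2.8 -1.3 11.7] tilt [ 0.01 -0.   -1.  ]
n 9501 pitch 2.26 roll -0.56 bay x -5.2 63.9 y [-15.   13.1] z [65.9 68.7] rms 0.6
```

Request:
{"fn": "play_rows", "kwargs": {
  "plan": [
    [0, 0, 0, 0, 0.41],
    [0, 0, 0, 0, 0.38],
    [0, 0, 0, 0, 0.36],
    [0, 0, 0, 0, 0.36]
  ]
}}

```text
time: 10.45
tool_pos: [0.5672, 0.0573, 0.0335]
tool_rot: [0.479, 0.524, 0.475, -0.519]
contact_force: [3.1, -2.2, 12.2]
gripper_width: 0.343
```

Request:
{"fn": "play_rows", "kwargs": {
  "plan": [
    [0, 0, 0, 0, 0.34],
    [0, 0, 0, 0, 0.33],
    [0, 0, 0, 0, 0.33]
  ]
}}

```text
time: 10.82
tool_pos: [0.5672, 0.0573, 0.0335]
tool_rot: [0.479, 0.524, 0.475, -0.519]
contact_force: [2.3, -1.7, 12.3]
gripper_width: 0.342
```

Request:
{"fn": "play_rows", "kwargs": {
  "plan": [
    [0, 0, 0, 0, 0.32],
    [0, 0, 0, 0, 0.32],
    [0, 0, 0, 0, 0.32]
  ]
}}

```text
time: 11.2
tool_pos: [0.5672, 0.0573, 0.0335]
tool_rot: [0.479, 0.524, 0.475, -0.519]
contact_force: [2.5, -1.2, 11.0]
gripper_width: 0.344
```

Request:
{"fn": "play_rows", "kwargs": {
  "plan": [
    [0, 0, 0, 0, 0.31],
    [0, 0, 0, 0, 0.31],
    [0, 0, 0, 0, 0.3],
    [0, 0, 0, 0, 0.3]
  ]
}}

```text
time: 11.7
tool_pos: [0.5643, 0.057, 0.0306]
tool_rot: [0.478, 0.522, 0.476, -0.521]
contact_force: [1.6, -2.5, 4.6]
gripper_width: 0.352
```

Run:
```python
from h import *
from plant import manip
go();tilt(manip.grab_frame("wrist"))
```

```text
t 11.7 tool [564.3  57.   30.6] yaw -5.11 w 0.352 F [ 1.6 -2.5  4.6] tilt [ 0.003 -0.001 -1.   ]
n 9260 pitch 6.07 roll -0.22 bay x -6.9 62.0 y [-12.4  15.9] z [62.1 69.4] rms 0.6
```

Request:
{"fn": "play_rows", "kwargs": {
  "plan": [
    [1, 1, 0, 0, 0.3],
    [2, 2, 0, 0, 0.3],
    [3, 2, 0, 0, 0.3],
    [4, 2, 0, 0, 0.3],
    [5, 2, 0, 0, 0.3],
    [6, 2, 0, 0, 0.3],
    [6, 2, 0, 0, 0.3]
  ]
}}

```text
time: 12.62
tool_pos: [0.564, 0.057, 0.0239]
tool_rot: [-0.477, -0.521, -0.478, 0.523]
contact_force: [-3.3, -2.3, 11.6]
gripper_width: 0.348
```

Run:
```python
from h import *
from plant import manip
go();tilt(manip.grab_frame("wrist"))
```

```text
t 12.62 tool [564.   57.   23.9] yaw -5.06 w 0.348 F [-3.3 -2.3 11.6] tilt [-0.003 -0.001 -1.   ]
n 8661 pitch 12.58 roll 0.21 bay x -6.5 58.2 y [-12.3  16. ] z [55.9 70.3] rms 0.61
```

Request:
{"fn": "play_rows", "kwargs": {
  "plan": [
    [1, 1, 0, 0, 0.3],
    [2, 2, 0, 0, 0.3],
    [3, 2, 0, 0, 0.3],
    [4, 2, 0, 0, 0.3],
    [5, 2, 0, 0, 0.3],
    [5, 2, 0, 0, 0.3]
  ]
}}

```text
time: 13.42
tool_pos: [0.5649, 0.0578, 0.0185]
tool_rot: [-0.476, -0.52, -0.479, 0.523]
contact_force: [-5.7, -0.4, 12.2]
gripper_width: 0.346
```

Run:
```python
from h import *
from plant import manip
go();f=manip.grab_frame("wrist");tilt(f);cv2.imwrite("pics/w4.png",f["img"][:,:,::-1]);np.savez("pics/w4.npz",**f)
```

```text
t 13.43 tool [564.9  57.8  18.5] yaw -5.06 w 0.346 F [-5.7 -0.4 12.2] tilt [-0.005  0.001 -1.   ]
n 8489 pitch 13.45 roll 0.28 bay x -0.5 57.6 y [-13.3  15. ] z [56.5 70.4] rms 0.62
```

View pics/w4.png

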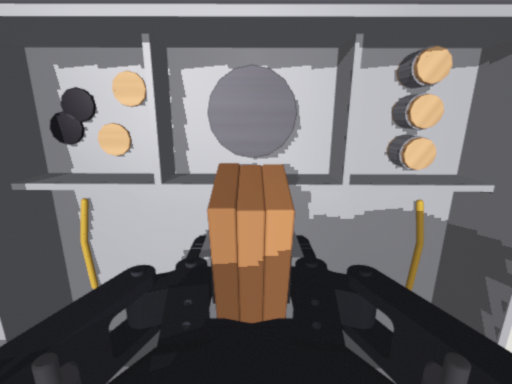

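The pile has tilted to 13.5°. The numbers put its front top edge at the rail's lip, with its front bottom about 8 mm above the floor. I'll ease the grip so the front settles those last millimetres between the fingers.

Request:
{"fn": "play_rows", "kwargs": {
  "plan": [
    [-1, 0, 0, 0, 0.3],
    [-2, 0, 0, 0, 0.29],
    [-3, 0, 0, 0, 0.28],
    [-3, 0, 0, 0, 0.26],
    [-3, 0, 0, 0, 0.24],
    [-3, 0, 0, 0, 0.24]
  ]
}}

```text
time: 14.22
tool_pos: [0.5665, 0.0572, 0.0211]
tool_rot: [-0.477, -0.522, -0.477, 0.522]
contact_force: [-0.6, -0.2, -1.0]
gripper_width: 0.379
```

Run:
```python
from h import *
from plant import manip
go();f=manip.grab_frame("wrist");tilt(f)
```

```text
t 14.22 tool [566.5  57.2  21.1] yaw -5.1 w 0.379 F [-0.6 -0.2 -1. ] tilt [-0.001  0.    -1.   ]
n 7789 pitch 14.94 roll -1.95 bay x -4.2 57.0 y [-13.7  14.6] z [54.6 71. ] rms 0.95
```

Request:
{"fn": "play_rows", "kwargs": {
  "plan": [
    [0, 0, 0, 0, 0.2],
    [-3, 0, 3, 0, 0.2],
    [-5, 0, 7, 0, 0.2],
    [-5, 0, 7, 0, 0.25],
    [-5, 0, 7, 0, 0.3],
    [-5, 0, 7, 0, 0.34],
    [-5, 0, 7, 0, 0.4],
    [-5, 0, 7, 0, 0.4]
  ]
}}

```text
time: 15.28
tool_pos: [0.5662, 0.05, 0.0266]
tool_rot: [-0.477, -0.522, -0.477, 0.522]
contact_force: [-2.1, -2.9, 5.6]
gripper_width: 0.343
```

Run:
```python
from h import *
from plant import manip
go();f=manip.grab_frame("wrist");tilt(f)
```

```text
t 15.28 tool [566.2  50.   26.6] yaw -5.09 w 0.343 F [-2.1 -2.9  5.6] tilt [-0.    -0.001 -1.   ]
n 8625 pitch 15.61 roll -2.34 bay x -20.0 56.8 y [-14.9  13.1] z [49.4 70.9] rms 0.94
```

Request:
{"fn": "play_rows", "kwargs": {
  "plan": [
    [-1, 0, -1, 0, 0.4],
    [-2, 0, -3, 0, 0.4],
    [-2, 0, -5, 0, 0.4],
    [-2, 0, -5, 0, 0.4],
    [-1, 0, -5, 0, 0.3],
    [1, 0, -5, 0, 0.3],
    [3, 0, -5, 0, 0.3],
    [4, 0, -5, 0, 0.3]
  ]
}}

```text
time: 16.32
tool_pos: [0.5672, 0.0554, 0.025]
tool_rot: [-0.477, -0.522, -0.477, 0.522]
contact_force: [-8.4, -1.5, 17.2]
gripper_width: 0.35
```

Run:
```python
from h import *
from plant import manip
go();f=manip.grab_frame("wrist");tilt(f);cv2.imwrite("pics/w5.png",f["img"][:,:,::-1])
```

```text
t 16.32 tool [567.2  55.4  25. ] yaw -5.08 w 0.35 F [-8.4 -1.5 17.2] tilt [-0.  0. -1.]
n 8542 pitch 17.42 roll -1.98 bay x -13.0 61.2 y [-15.6  12.6] z [49.5 72.8] rms 0.96
```

Request:
{"fn": "play_rows", "kwargs": {
  "plan": [
    [1, 0, 0, 0, 0.3],
    [2, 0, 0, 0, 0.3],
    [3, 0, 0, 0, 0.3],
    [3, 0, 0, 0, 0.3]
  ]
}}

```text
time: 16.88
tool_pos: [0.5671, 0.0558, 0.0213]
tool_rot: [0.477, 0.522, 0.478, -0.521]
contact_force: [-5.2, -0.6, 13.1]
gripper_width: 0.354
```

Run:
```python
from h import *
from plant import manip
go();f=manip.grab_frame("wrist");tilt(f);np.savez("pics/w5.npz",**f)
t=manip.grab_frame("scene");c=pix(t,[.565,.04,.06])[0].astype(int)
b=cv2.resize(t["img"][c[1]-48:c[1]+48,c[0]-36:c[0]+36,::-1],(288,384),interpolation=cv2.INTER_CUBIC)
cv2.imwrite("pics/w5.png",np.hstack([f["img"][:,:,::-1],b]))
```

```text
t 16.88 tool [567.1  55.8  21.3] yaw -5.09 w 0.354 F [-5.2 -0.6 13.1] tilt [ 0.     0.001 -1.   ]
n 8751 pitch 17.61 roll -1.79 bay x -8.8 61.0 y [-15.4  12.8] z [50.8 72.9] rms 0.95
```

View pics/w5.png

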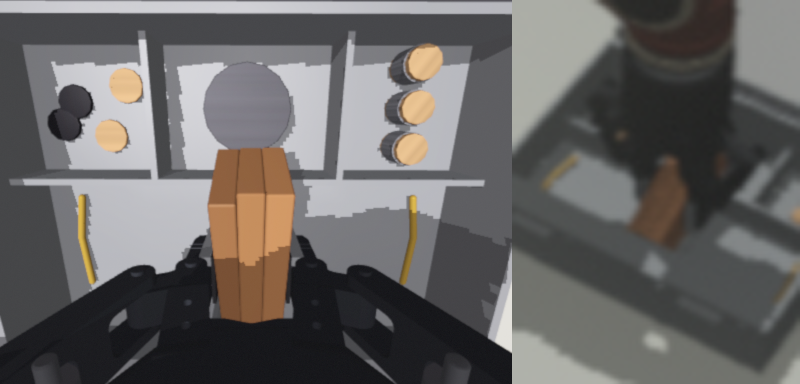

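The view shows the pile tilted in the grip. The left plank's end face (rows 148–204) is taller than the others (148–195), so it is tilted a bit more.

```bash
cat >> h.py <<'E'
def per(f,cen=(565,40)):
    P=cloud(f)*1000;h=cv2.cvtColor(f["img"],cv2.COLOR_RGB2HSV)
    m=(h[...,0]<22)&(h[...,1]>80)&(h[...,2]>40)&(f["range_z"]>0)&(np.hypot(P[...,0]-cen[0],P[...,1]-cen[1])<75)
    q=P[m];ya=np.radians(84.85);e=np.c_[[np.cos(ya),np.sin(ya)],[-np.sin(ya),np.cos(ya)]]
    b=np.c_[(q[:,:2]-[564.2,37.3])@e,q[:,2]];lo,hi=np.percentile(b[:,1],[1,99]);print("y",lo.round(1),hi.round(1))
    for i,n in enumerate("cba"):
        s=b[abs(b[:,1]-(lo+(hi-lo)*(i+.5)/3))<2.5];xr=s[:,0].max();k=s[:,0]<xr-14
        for _ in range(5):
            c=np.polyfit(s[k,0],s[k,1+1],1);r=s[:,2]-np.polyval(c,s[:,0]);k=(abs(r)<1.8)
        x=np.percentile(s[k,0],[.5,99.5]);print(n,k.sum(),"pitch",np.degrees(np.arctan(c[0])).round(2),"x",x.round(1),"z",np.polyval(c,x).round(1))
E
python3 - <<'E'
from h import *
per(dict(np.load("pics/w4.npz")));per(dict(np.load("pics/w5.npz")))
E
```

```text
y -13.7 15.4
c 1466 pitch 13.71 x [ 2.3 56.5] z [57.1 70.3]
b 1510 pitch 13.68 x [-0.1 56.2] z [56.6 70.2]
a 1491 pitch 13.63 x [ 2.1 56.9] z [57.2 70.5]
y -15.8 13.2
c 1626 pitch 17.38 x [-6.1 59.8] z [52.  72.7]
b 1697 pitch 16.62 x [-7.8 60.1] z [52.3 72.6]
a 1468 pitch 21.88 x [-11.4  56.4] z [45.6 72.8]
```

Request:
{"fn": "play_rows", "kwargs": {
  "plan": [
    [-1, -1, -2, 0, 0.31],
    [1, -1, -2, 0, 0.31],
    [3, -1, -2, 0, 0.31],
    [4, -1, -2, 0, 0.31],
    [5, -1, -2, 0, 0.3],
    [5, -1, -2, 0, 0.3]
  ]
}}

```text
time: 17.73
tool_pos: [0.5675, 0.0572, 0.0179]
tool_rot: [0.478, 0.522, 0.477, -0.521]
contact_force: [-5.6, -3.1, 19.1]
gripper_width: 0.35
```

Run:
```python
from h import *
from plant import manip
go();f=manip.grab_frame("wrist");per(f);np.savez("pics/w6.npz",**f)
```

```text
t 17.73 tool [567.5  57.2  17.9] yaw -5.08 w 0.35 F [-5.6 -3.1 19.1] tilt [ 0.003 -0.    -1.   ]
y -16.1 13.1
c 1614 pitch 17.5 x [-0.7 60.3] z [53.4 72.7]
b 1678 pitch 16.79 x [-2.5 60.6] z [53.6 72.6]
a 1451 pitch 22.02 x [-5.6 56.7] z [47.6 72.8]
```

Request:
{"fn": "play_rows", "kwargs": {
  "plan": [
    [-3, 0, 0, 0, 0.3],
    [-6, 0, 0, 0, 0.26],
    [-6, 0, 0, 0, 0.22],
    [-6, 0, 0, 0, 0.18],
    [-6, 0, 0, 0, 0.18]
  ]
}}

```text
time: 18.4
tool_pos: [0.5653, 0.0574, 0.0198]
tool_rot: [-0.477, -0.522, -0.478, 0.522]
contact_force: [0.6, -0.7, 0.2]
gripper_width: 0.409
```

Run:
```python
from h import *
from plant import manip
go();f=manip.grab_frame("wrist");per(f);np.savez("pics/w6.npz",**f)
```

```text
t 18.4 tool [565.3  57.4  19.8] yaw -5.1 w 0.409 F [ 0.6 -0.7  0.2] tilt [-0.001  0.    -1.   ]
y -14.6 14.6
c 1437 pitch 22.11 x [-6.7 57. ] z [47.8 73.6]
b 1473 pitch 22.05 x [-9.9 56.9] z [46.6 73.6]
a 1446 pitch 22.12 x [-7.4 56.9] z [47.4 73.6]
```

All three planks have now settled evenly at 22° with their front ends on the floor, centred in the bay. I'll regrip higher and push forward under the rail.

Request:
{"fn": "play_rows", "kwargs": {
  "plan": [
    [-1, 0, 2, 0, 0.2],
    [-1, 0, 2, 0, 0.3],
    [-1, 0, 2, 0, 0.4],
    [-1, 0, 2, 0, 0.5],
    [-1, 0, 2, 0, 0.5]
  ]
}}

```text
time: 19.08
tool_pos: [0.5656, 0.0552, 0.0215]
tool_rot: [-0.477, -0.522, -0.477, 0.522]
contact_force: [-0.4, -1.3, 2.0]
gripper_width: 0.343
```

Request:
{"fn": "play_rows", "kwargs": {
  "plan": [
    [-0.5, 0, 3, 0, 0.5],
    [-0.5, 0, 6, 0, 0.5],
    [-0.5, 0, 9, 0, 0.5],
    [-0.5, 0, 12, 0, 0.5],
    [-0.5, 0, 12, 0, 0.5]
  ]
}}

```text
time: 19.7
tool_pos: [0.5643, 0.0435, 0.0217]
tool_rot: [0.477, 0.522, 0.477, -0.522]
contact_force: [-0.2, 1.2, -0.6]
gripper_width: 0.345
```

Run:
```python
from h import *
from plant import manip
go();f=manip.grab_frame("wrist");per(f)
```

```text
t 19.7 tool [564.3  43.5  21.7] yaw -5.12 w 0.345 F [-0.2  1.2 -0.6] tilt [-0.     0.001 -1.   ]
y -14.1 14.8
c 1518 pitch 22.21 x [-24.4  45.2] z [45.3 73.8]
b 1544 pitch 22.14 x [-27.2  45.1] z [44.2 73.7]
a 1526 pitch 22.19 x [-25.   45.2] z [45.1 73.7]
```

Request:
{"fn": "play_rows", "kwargs": {
  "plan": [
    [0, 0, 3, 0, 0.6],
    [0, 0, 6, 0, 0.6],
    [0, 0, 8, 0, 0.6],
    [0, 0, 9, 0, 0.6],
    [0, 0, 9, 0, 0.6]
  ]
}}

```text
time: 20.38
tool_pos: [0.5635, 0.0345, 0.0217]
tool_rot: [0.477, 0.522, 0.477, -0.522]
contact_force: [-0.9, 4.3, -1.5]
gripper_width: 0.343
```

Run:
```python
from h import *
from plant import manip
go();f=manip.grab_frame("wrist");per(f);cv2.imwrite("pics/w7.png",f["img"][:,:,::-1])
```

```text
t 20.38 tool [563.5  34.5  21.7] yaw -5.11 w 0.343 F [-0.9  4.3 -1.5] tilt [-0.  0. -1.]
y -14.1 14.8
c 1484 pitch 22.21 x [-31.2  36.2] z [46.2 73.8]
b 1491 pitch 22.06 x [-30.9  36.2] z [46.5 73.7]
a 1486 pitch 22.23 x [-31.3  36.2] z [46.2 73.8]
```

View pics/w7.png

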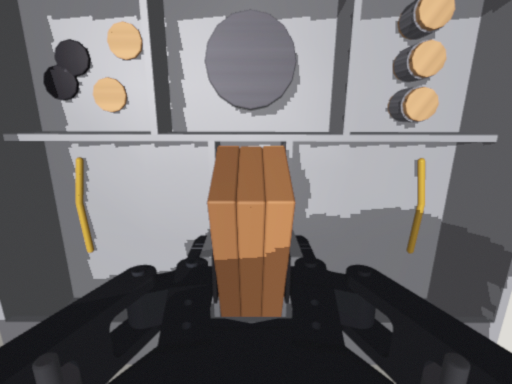

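The view shows the pile under the rail with its rear end (row 147) just inside the divider (row 138) and between the wall stubs at columns 213 and 291. The follower force is 4.3 N. Next I'll press down to level the pile.

Request:
{"fn": "play_rows", "kwargs": {
  "plan": [
    [1, 0, 0.5, 0, 0.33],
    [2, -0.5, 0.5, 0, 0.32],
    [3, -1, 0.5, 0, 0.31],
    [4, -1, 0.5, 0, 0.31],
    [5, -1, 0.5, 0, 0.31],
    [6, -1, 0.5, 0, 0.31]
  ]
}}

```text
time: 21.18
tool_pos: [0.5651, 0.0345, 0.0203]
tool_rot: [0.478, 0.523, 0.477, -0.521]
contact_force: [-8.0, 8.5, 22.3]
gripper_width: 0.348
```

Run:
```python
from h import *
from plant import manip
go();f=manip.grab_frame("wrist");per(f)
```

```text
t 21.18 tool [565.1  34.5  20.3] yaw -5.11 w 0.348 F [-8.   8.5 22.3] tilt [ 0.004  0.001 -1.   ]
y -15.7 13.4
c 1533 pitch 21.27 x [-31.9  37. ] z [45.3 72.1]
b 1526 pitch 21.2 x [-31.8  36.7] z [45.4 71.9]
a 1542 pitch 21.23 x [-32.   37.1] z [45.2 72. ]
```

Request:
{"fn": "play_rows", "kwargs": {
  "plan": [
    [0, 0, 0, 0, 0.305],
    [0, 0, 0, 0, 0.3],
    [1, 0, 0, 0, 0.3],
    [2, 0, 0, 0, 0.3],
    [3, 0, 0, 0, 0.3],
    [3, 0, 0, 0, 0.3]
  ]
}}

```text
time: 21.98
tool_pos: [0.5651, 0.0345, 0.0159]
tool_rot: [0.478, 0.523, 0.476, -0.52]
contact_force: [-1.9, 7.0, 10.5]
gripper_width: 0.35
```

Run:
```python
from h import *
from plant import manip
go();f=manip.grab_frame("wrist");per(f)
```

```text
t 21.98 tool [565.1  34.5  15.9] yaw -5.1 w 0.35 F [-1.9  7.  10.5] tilt [ 0.004  0.001 -1.   ]
y -15.5 13.6
c 1740 pitch 17.15 x [-28.6  41.5] z [45.3 67. ]
b 1790 pitch 17.08 x [-31.   41.5] z [44.6 66.9]
a 1753 pitch 17.08 x [-28.6  41.6] z [45.3 66.9]
```

Request:
{"fn": "play_rows", "kwargs": {
  "plan": [
    [-1, 0, 1, 0, 0.35],
    [-1, 0, 2.5, 0, 0.35],
    [-1, 0, 3, 0, 0.35],
    [-1, 0, 3, 0, 0.35]
  ]
}}

```text
time: 22.52
tool_pos: [0.5647, 0.032, 0.0161]
tool_rot: [0.478, 0.524, 0.477, -0.52]
contact_force: [0.5, 8.0, 4.2]
gripper_width: 0.348
```

Run:
```python
from h import *
from plant import manip
go();f=manip.grab_frame("wrist");per(f);np.savez("pics/w8.npz",**f)
cv2.imwrite("pics/w8.png",cv2.resize(f["img"][100:220,180:330,::-1],None,fx=4,fy=4,interpolation=cv2.INTER_CUBIC))
```

```text
t 22.52 tool [564.7  32.   16.1] yaw -5.1 w 0.348 F [0.5 8.  4.2] tilt [ 0.005  0.002 -1.   ]
y -15.4 13.6
c 1746 pitch 17.15 x [-30.9  39.1] z [45.5 67.1]
b 1769 pitch 17.13 x [-32.1  39. ] z [45.1 67. ]
a 1756 pitch 17.18 x [-31.3  39.2] z [45.2 67. ]
```

View pics/w8.png

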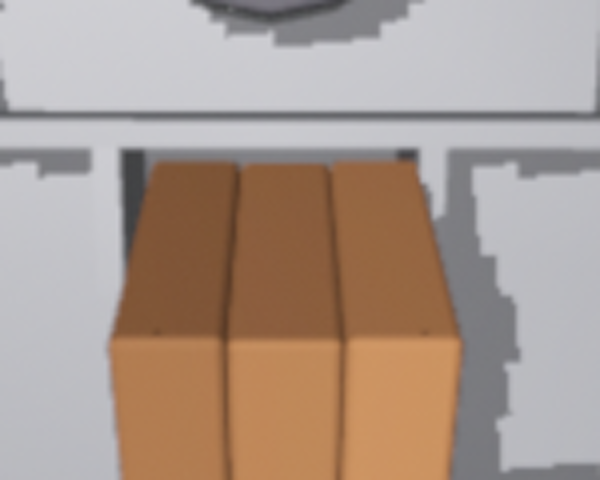

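The crop shows the rear bottom edges about 1.5 mm inside the divider at its top level, with the pile about 1.5 mm too far to the image right. I'll shift left and press on down.

Request:
{"fn": "play_rows", "kwargs": {
  "plan": [
    [0, -1, 0, 0, 0.33],
    [1, -1.5, 0, 0, 0.305],
    [2, -1.5, 0.5, 0, 0.3],
    [3, -1.5, 0.5, 0, 0.3],
    [4, -1.5, 0.5, 0, 0.3],
    [5, -1.5, 0.5, 0, 0.3]
  ]
}}

```text
time: 23.32
tool_pos: [0.5643, 0.0316, 0.0121]
tool_rot: [0.479, 0.524, 0.476, -0.519]
contact_force: [0.9, 8.8, 9.2]
gripper_width: 0.35
```

Run:
```python
from h import *
from plant import manip
go();f=manip.grab_frame("wrist");per(f)
```

```text
t 23.32 tool [564.3  31.6  12.1] yaw -5.1 w 0.35 F [0.9 8.8 9.2] tilt [ 0.007  0.002 -1.   ]
y -14.9 14.2
c 1953 pitch 12.79 x [-28.7  43.3] z [44.9 61.2]
b 1985 pitch 12.74 x [-30.9  42.9] z [44.4 61.1]
a 1948 pitch 12.79 x [-28.5  43. ] z [44.8 61. ]
```

Request:
{"fn": "play_rows", "kwargs": {
  "plan": [
    [1, 0, 0, 0, 0.3],
    [2, 0, 0, 0, 0.3],
    [3, 0, 0, 0, 0.3],
    [4, 0, 0, 0, 0.3],
    [5, 0, 0, 0, 0.3],
    [5, 0, 0, 0, 0.3]
  ]
}}

```text
time: 24.12
tool_pos: [0.5642, 0.0299, 0.0077]
tool_rot: [0.479, 0.523, 0.475, -0.52]
contact_force: [-2.2, 1.8, 12.3]
gripper_width: 0.352
```

Run:
```python
from h import *
from plant import manip
go();f=manip.grab_frame("wrist");per(f)
```

```text
t 24.12 tool [564.2  29.9   7.7] yaw -5.08 w 0.352 F [-2.2  1.8 12.3] tilt [ 0.006 -0.002 -1.   ]
y -15.0 14.0
c 2102 pitch 12.39 x [-26.2  43.6] z [45.3 60.7]
b 2133 pitch 12.37 x [-28.3  43.4] z [44.8 60.6]
a 2087 pitch 12.42 x [-26.1  43.5] z [45.2 60.5]
```

Request:
{"fn": "play_rows", "kwargs": {
  "plan": [
    [-2, 0, 0, 0, 0.26],
    [-2, 0, 0, 0, 0.1],
    [-2, 0, 0, 0, 0],
    [-2, 0, 0, 0, 0],
    [-30, 0, 0, 0, 0],
    [-70, 0, 0, 0, 0],
    [-75, 0, 0, 0, 0],
    [-75, 0, 0, 0, 0]
  ]
}}

```text
time: 25.18
tool_pos: [0.5607, 0.0306, 0.0786]
tool_rot: [-0.477, -0.522, -0.477, 0.522]
contact_force: [0.0, -0.2, -0.6]
gripper_width: 0.498
```

Run:
```python
from h import *
from plant import manip
go((567.5,75.5,80,-5.1));f=manip.grab_frame("wrist");per(f);np.savez("pics/w9.npz",**f);cv2.imwrite("pics/w9.png",f["img"][:,:,::-1])
```

```text
t 25.18 tool [560.7  30.6  78.6] yaw -5.1 w 0.498 F [ 0.  -0.2 -0.6] tilt [-0. -0. -1.]
 -> [ -1.4   2.8 -45.3] turn 0.0
y -14.5 14.4
c 895 pitch 12.15 x [-31.8  43.5] z [44.6 60.8]
b 893 pitch 11.82 x [-31.8  43.5] z [44.7 60.5]
a 889 pitch 12.03 x [-32.   43.5] z [44.5 60.6]
```

View pics/w9.png

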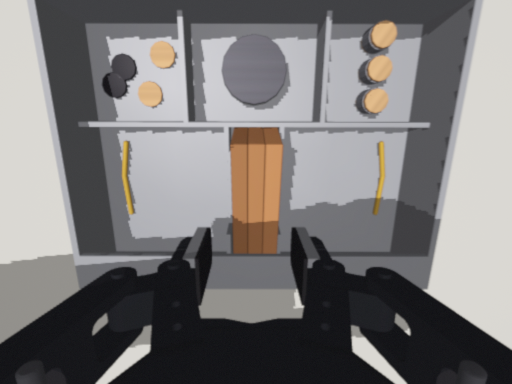

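The view shows the pile in the bay, still raised about 12° at the rear (row 128, just inside the divider at row 124) and wedged by the follower. I'll shut the fingers and press the rear tops down.

Request:
{"fn": "play_rows", "kwargs": {
  "plan": [
    [0, 2.6, -42, 0, 0.8],
    [0, 2.6, -42, 0, 0.8],
    [0, 2.6, -42, 0, 0.8],
    [10, 2.6, -42, 0, 0.8],
    [16, 2.6, -42, 0, 0.8],
    [19, 2.6, -42, 0, 0.8],
    [22, 2.6, -42, 0, 0.8],
    [24, 2.6, -42, 0, 0.8]
  ]
}}

```text
time: 26.22
tool_pos: [0.5674, 0.0723, 0.055]
tool_rot: [0.477, 0.522, 0.477, -0.522]
contact_force: [-0.2, 1.2, 1.6]
gripper_width: 0.097
```

Request:
{"fn": "play_rows", "kwargs": {
  "plan": [
    [2, 0, 0, 0, 0.8],
    [4, 0, 0, 0, 0.8],
    [6, 0, 0, 0, 0.8],
    [6, 0, 0, 0, 0.8]
  ]
}}

```text
time: 26.72
tool_pos: [0.5669, 0.0721, 0.0485]
tool_rot: [-0.477, -0.522, -0.477, 0.522]
contact_force: [0.1, 0.9, 0.0]
gripper_width: 0.1
```

Run:
```python
from h import *
from plant import manip
go();f=manip.grab_frame("wrist");per(f)
```

```text
t 26.73 tool [566.9  72.1  48.5] yaw -5.1 w 0.1 F [0.1 0.9 0. ] tilt [-0.001 -0.    -1.   ]
y -14.9 13.5
c 156 pitch 3.39 x [-20.4  49.4] z [43.7 47.8]
b 909 pitch 3.72 x [-21.9  49.1] z [43.5 48.1]
a 29 pitch 48.06 x [-16.8  27.8] z [42.  91.6]
```

Request:
{"fn": "play_rows", "kwargs": {
  "plan": [
    [2, 0, 0, 0, 0.8],
    [4, 0, 0, 0, 0.8],
    [6, 0, 0, 0, 0.8],
    [8, 0, 0, 0, 0.8],
    [8, 0, 0, 0, 0.8]
  ]
}}

```text
time: 27.4
tool_pos: [0.5682, 0.0722, 0.0433]
tool_rot: [0.478, 0.522, 0.477, -0.521]
contact_force: [-5.2, 0.9, 11.9]
gripper_width: 0.103
```

Request:
{"fn": "play_rows", "kwargs": {
  "plan": [
    [-10, 0, 0, 0, 0.8],
    [-60, 0, 0, 0, 0.8],
    [-110, 0, 0, 0, 0.8],
    [-120, 0, 30, 0, 0.8],
    [-120, 0, 30, 0, 0.8],
    [-120, 0, 30, 0, 0.8]
  ]
}}

```text
time: 28.15
tool_pos: [0.5638, 0.0426, 0.1596]
tool_rot: [-0.477, -0.521, -0.478, 0.522]
contact_force: [-0.2, -0.1, -0.2]
gripper_width: 0.097
```

Run:
```python
from h import *
from plant import manip
go();f=manip.grab_frame("wrist");per(f);np.savez("pics/w10.npz",**f);cv2.imwrite("pics/w10.png",f["img"][:,:,::-1])
```

```text
t 28.15 tool [563.8  42.6 159.6] yaw -5.12 w 0.097 F [-0.2 -0.1 -0.2] tilt [-0.002  0.    -1.   ]
y -16.6 14.4
c 469 pitch -0.04 x [-32.6  51.2] z [42.5 42.5]
b 445 pitch 0.06 x [-33.1  51.1] z [42.5 42.6]
a 446 pitch -0.02 x [-32.8  51.1] z [42.5 42.4]
```

```bash
python3 -c "
from plant import manip
print(manip.job_done())"
```

```text
the job is handed in; nothing more can be done
None
```

The three planks are stowed in the scooped bay and I handed the job in at about 28 s. No verdict was reported.

**How it went**
- I gripped the pile, lifted it to about 0.12 m and carried it over the bay.
- The arm's moves cannot tilt the tool, so I rested the pile's rear on the divider and eased the grip. This let the front down in small steps until all three planks settled at 22°.
- I then regripped, pushed the front in under the rail against the follower (about 4 N there), and lowered the rear inside the divider.
- The rear wedged at about 12°. I opened the fingers, shut them again and pressed the rear tops down, with about 12 N at the end.

**Last checks, from the wrist camera depth**
- All three planks are level to within 0.1°. Their tops are at 42.5 mm above the board, against 43 mm when fully down.
- Their rear ends are at bay x of about 51 mm, against 52 mm at the divider.
- The arm was clear at 160 mm height with no contact force.

**Less certain**
- The last sideways reading spanned 31 mm instead of 29–30 mm. I put that down to the colour mask catching some background.
- I had reached the picture limit, so the final state was checked by numbers only and not by eye.
- I did not measure the jar, bowl or brush again at the end; no planned move went near them.

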